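# Lock the cryobox rack and show it to the code reader

## Task

Lock the two boxes into the little steel cryobox rack: take the long locking rod out of the white block and drop it fully home through the three eyelets in the rack's open front, leaving the short rod in the block. Then lift the rack by its handle and show its open front to the code reader, box fronts square to the tipped-up window, centred on it and 150 mm away. Finish while still holding it there in the air, steady, rod and boxes in place, and disturb nothing else on the bench.

Things in the scene. Friction and masses are not known exactly. Their poses are not given: they have to be found in the camera images.
- cryo_rack: Loose bare steel rack, 98 x 84 mm, 124 mm high to its top sheet, handle to 198 mm; about 0.30 kg, some 0.5 kg with its two boxes and the rod. Origin: centre of its underside; z up. The OPEN FRONT faces its own -x (the boxes could slide out that way); y across. Three 4 mm sheets: floor, middle shelf and top, upper faces at z = 8, 66, 124 mm.
- rack_grip (a point): Middle of the rack's handle bar (x 4, y 0, z 186 mm of the rack): a flat bar 8 mm thick along the rack's x, 70 mm long along y, 24 mm high (z 174 to 198 mm), nearly above the centre of mass; pinch it across its 8 mm, firmly (some 40 N, so that the tipped rack does not turn in the fingers). Axes as the rack's.
- rack_eyelet (a point): Centre of the top eyelet at the upper face of the top sheet (x -40, y 0, z 124 mm of the rack). The three sheets each have a tab at the front, 30 mm wide, reaching to x = -52 mm, with such a round eyelet of 11 mm, one right below the other. Axes as the rack's.
- rack_front (a point): Centre of the rack's open front in the plane of the two box fronts (x -34, y 0, z 64 mm of the rack). Axes as the rack's, so its -x points out of the front.
- cryobox_lower: Loose white board box, 76 x 76 x 50 mm, 0.05 to 0.1 kg, on the rack's floor; code label on its -x side. Origin: centre of its underside, at x 4, y 0, z 8 mm of the rack, axes as the rack's.
- cryobox_upper: The same kind of box on the rack's middle shelf (origin at x 4, y 0, z 66 mm of the rack).
- rod_long: The long locking rod, loose, steel, 0.05 kg, upright in an outer hole of the block (it may lean 1 degree). Origin: its lower tip; z along it to the knob. Round-tipped 7 mm shaft, 118 mm to a collar (20 mm wide, 4 mm thick); above it a ribbed dark knob of 14 mm, z 122 to 152 mm. Home in the rack, the collar lies on the top sheet and the tip is 6 mm above the rack's underside.
- rod_long_knob (a point): Middle of the long rod's knob, on its axis, 142 mm above its tip.
- rod_short: The short rod, alike but only 72 mm from tip to collar, for a smaller rack: stays in the block. Origin: its lower tip.
- rod_block: Fixed white plastic block, 52 x 100 x 60 mm, origin centre of its underside; three blind holes of 8 mm, 55 mm deep, along its y at y = -30, 0, +30 mm; the rods stand in the two outer ones, either way round, tips 5 mm above the bench.
- reader: Fixed grey code reader: round foot of 92 mm, neck, head to a height of about 0.14 m. Origin: centre of its foot on the bench; it looks to its own -x.
- reader_head: Head of the reader, 52 x 78 x 66 mm, its centre 100 mm above the foot, tipped back by 0.42 rad (24 degrees) so that its dark window on the -x side looks forward and up. Its -x axis is the line of sight, y runs level across, z is upward along the window.
- reader_window (a point): Centre of the reader's dark window, 28 mm in front of the head's centre; axes as the head's: -x is the line of sight. The rack's front shall face it: the rack's -x against the reader's -x, so the rack tips forward by 0.42 rad, rack_front 150 mm out on the line of sight.
- note_pad: Loose note pad, 205 x 150 x 18 mm: bystander.
- black_marker: Loose black marker lying on the note pad: bystander.
- scissors: Loose blue-handled scissors lying flat, 74 x 196 x 9 mm: bystander.
- timer: Loose white bench timer, 62 x 62 x 21 mm: bystander.
- red_marker: Loose red marker, 135 mm: bystander.
- tape_rolls: Loose pile of three tape rolls, 60 mm wide, 57 mm high: bystander.

How it is judged:
On the way, in this order (a step that is already met when the one before it is completed fails the run):
1. the long rod is fully home through all three eyelets, collar on the rack's top, while the rack still stands on the bench (x of rod_long in the frame of cryo_rack between -0.046 and -0.034 m and y of rod_long in the frame of cryo_rack between -0.006 and 0.006 m and z of rod_long in the frame of cryo_rack between 0.001 and 0.011 m and angle between the z axis of rod_long and the z axis of cryo_rack, either way round below 0.08 rad and height (world z) of cryo_rack below 0.01 m and angle between cryo_rack's own z axis and vertical below 0.1 rad), for 0.2 s.
2. the rack is lifted clear of the bench with the rod and both boxes in it (x of rod_long in the frame of cryo_rack between -0.046 and -0.034 m and y of rod_long in the frame of cryo_rack between -0.006 and 0.006 m and z of rod_long in the frame of cryo_rack between 0.001 and 0.011 m and angle between the z axis of rod_long and the z axis of cryo_rack, either way round below 0.08 rad and x of cryobox_lower in the frame of cryo_rack between -0.008 and 0.012 m and y of cryobox_lower in the frame of cryo_rack between -0.008 and 0.008 m and z of cryobox_lower in the frame of cryo_rack between 0 and 0.016 m and x of cryobox_upper in the frame of cryo_rack between -0.008 and 0.012 m and y of cryobox_upper in the frame of cryo_rack between -0.008 and 0.008 m and z of cryobox_upper in the frame of cryo_rack between 0.058 and 0.074 m and height (world z) of cryo_rack above 0.05 m), for 0.2 s.
At the end, for the whole second after the job is handed in: Held steady in the air, over 60 mm up, in the gripper alone: rack front centre 150 +-30 mm out from the window, within 25 mm of its line of sight sideways and in height, squarely facing it within 0.14 rad; long rod home through all three eyelets (5 mm), both boxes on their shelves (x of rod_long in the frame of cryo_rack between -0.046 and -0.034 m and y of rod_long in the frame of cryo_rack between -0.006 and 0.006 m and z of rod_long in the frame of cryo_rack between 0.001 and 0.011 m and angle between the z axis of rod_long and the z axis of cryo_rack, either way round below 0.08 rad and x of cryobox_lower in the frame of cryo_rack between -0.008 and 0.012 m and y of cryobox_lower in the frame of cryo_rack between -0.008 and 0.008 m and z of cryobox_lower in the frame of cryo_rack between 0 and 0.016 m and x of cryobox_upper in the frame of cryo_rack between -0.008 and 0.012 m and y of cryobox_upper in the frame of cryo_rack between -0.008 and 0.008 m and z of cryobox_upper in the frame of cryo_rack between 0.058 and 0.074 m and x of rack_front in the frame of reader_window between -0.18 and -0.12 m and y of rack_front in the frame of reader_window between -0.025 and 0.025 m and z of rack_front in the frame of reader_window between -0.025 and 0.025 m and x of rack_grip in the frame of reader_window below -0.15 m and angle between the x axis of cryo_rack and the x axis of reader_head, either way round below 0.14 rad and angle between the y axis of cryo_rack and the y axis of reader_head, either way round below 0.14 rad and angle between cryo_rack's own z axis and vertical below 0.7 rad and height (world z) of cryo_rack above 0.06 m and contact force between cryo_rack and the fingers above 1 N and contact force between cryo_rack and reader below 0.1 N and linear speed of cryo_rack below 0.02 m/s and angular speed of cryo_rack below 0.1 rad/s); the arm keeps its last pose, push and grip.
It fails at once if a box comes out of the rack (x of any of cryobox_lower, cryobox_upper in the frame of cryo_rack below -0.025 m).
It fails at once if the rack is tipped over (angle between cryo_rack's own z axis and vertical above 0.9 rad).
It fails at once if the reader is struck (contact force between reader and the arm above 5 N or contact force between reader and the fingers above 5 N or contact force between reader and cryo_rack above 5 N).
It fails at once if the short rod or a bystander (note pad, markers, scissors, timer, tape rolls) is moved by more than 40 mm (distance of any of note_pad, black_marker, scissors, timer, red_marker, tape_rolls, rod_short from where it was at the start of the episode above 0.04 m).
It also fails if it takes over 64 s, if anything falls off the work surface, if the arm or the gripper's body presses on something with over 40 N, if the wrist force passes 120 N, or if a joint passes its speed limit or range.

## Robot

A 6-joint arm with a two-finger parallel gripper is mounted at the origin on a cart in front of the work surface, level with it; the furniture and walls round the work are solid. World frame = base frame: x ahead of the robot, y to its left, z up, the work surface at z = 0. Lengths are in m, angles in rad, forces in N, time in s.
With the tool pointing down it reaches from about 0.3 to 0.775 m from the base axis. Payload 14.6 kg.
Tool frame: the origin (TCP) lies midway between the tips of the shut fingers; the grasp point (between the pads) lies 19 mm behind it; z points along the fingers, y is the line along which they close (so a half turn about z gives the same grasp; the last joint's range is limited). The gripper opens to 94 mm and grips with 3 to 60 N. Pads are 16 mm wide; open, the fingers measure 119 mm over their backs; the gripper's body (75 mm by 177 mm) begins 78 mm behind the grasp point.
Start: joints at [-1.181, 0.3, 1.521, -0, 1.321, -0.067], TCP at [0.243, -0.494, 0.205] pointing down, gripper open.
Joint ranges: [-3.03, 3.03], [-0.79, 2.21], [0.23, 2.52], [-1.04, 4.18], [0, 3.07], [-2.55, 2.55]. Speed limits (rad/s): [2.22, 2.22, 2.57, 3.14, 3.14, 3.14].

## Interface

Orientations are given as a unit quaternion [x, y, z, w].
In Python, from cell import * gives the robot as it stands.
- The arm moves only by the tool step_arm, never from a script. Its argument "targets" is one flat list of numbers, 7 for each row, row after row: the shift along the world's x, y, z as a fraction of full scale, then the turn, a rotation vector about the world's x, y, z as a fraction of full scale, then the opening, from 0 (shut) to 1 (fully open). In form: [tx, ty, tz, rx, ry, rz, jaw, tx, ty, tz, rx, ry, rz, jaw, ...]. A call has 1 to 20 rows; each row is the pose to reach, as a shift and turn from the pose commanded when the call began, turning the shorter way round; what a row does not reach only later rows make up. Full scale, the value 1, is 0.15 m for a shift and 180 degrees for a turn. A row lasts 1/12 s, in which the tool goes at most 41.7 mm and 7.16 degrees, less where a joint would pass 70% of its speed; a pose out of reach is approached as far as the arm can. A call with a number of a shift or a turn outside -1 to 1 is refused whole. A call with a gripper value outside its range is refused whole. The fingers move at their own pace and stop on an object; "force" is the grip in N (left out, the last holds). Time passes only in rows, so rows that repeat a pose let the fingers close. It gives the time, the measured TCP pose, the force, the opening and the grip force at its end, in the units of the state.
- state(): the state, without advancing time (a new reading comes with each control period).
- get_image(name): name is "side" or "top" or "wrist"; returns the picture (480x640x3 uint8, blue, green, red); there is no depth.
- camera_model(name): a dict with "vfov" (degrees; the focal length in pixels is half the picture's height over the tangent of half this angle, whatever the lens; pixels are square), "cx", "cy" (the principal point, pixels), "eye" and "orientation" of the camera in the world. Camera axes: x right, y up, looking along -z (the intrinsics and any distortion apply to the point x, -y, -z); pixel columns grow to the right and rows downward; lengths in m; the calibration is good to about 2 mm. A picture is of the moment at which its call begins: read the wrist's pose just before it. camera_model takes no time and is no camera call; for the wrist camera it gives the pose at the moment of the call.
- finish_job(): hands the job in; it is judged then, once.
The state is a dict: "time": time; "joint_pos": joint angles; "qd": joint speeds; "tau": joint torques, N m; "tool_pos": TCP position; "tool_rot": TCP orientation; "contact_force": force on the tool from outside, world axes, zero at the start; "torque": the same for the moment, N m; "width": finger opening in m; "grip_force": force on a finger pad.
Only numpy, scipy, OpenCV 4.12 (cv2) and the standard library are available. Lean on these libraries where they do the work, as an engineer would, in place of code of your own. Each camera call takes 0.05 s, during which the arm holds its last target. There are 200 camera calls.

## Working session

There is one attempt and no reset: what is moved stays moved. The work goes in short steps, Python scripts to look and compute and a tool call to move; the robot and the scene stay as the last step left them, time stands still between calls to the robot, and variables do not carry over. Pictures are saved under pics/ and viewed, at most 10 in all, crops included, and the job is handed in when it is done.

Besides the shell and the picture viewer there is one more tool, called as a command line: name --argument value ..., lists and objects as JSON in quotes. step_arm: Moves the arm, as the interface text tells. Shift numbers are shares of 0.15 m and turn numbers shares of 180 degrees, none past 1 either way. Its arguments: {"type":"object","properties":{"targets":{"type":"array"},"force":{"type":"number"}},"required":["targets"]}

```bash
ls; mkdir -p pics; python3 - <<'E'
from cell import *
import cv2,json
print(state())
for n in ["top","side","wrist"]:
    m=camera_model(n); print(n,m)
    cv2.imwrite(f"pics/{n}0.png",get_image(n))
E
```

```text
pics
{'time': 0.0, 'joint_pos': array([-1.18058314e+00,  3.00440133e-01,  1.52156661e+00, -7.48019380e-06,
        1.32068250e+00, -6.65770201e-02]), 'qd': array([ 0.00044287, -0.00173539, -0.00024827,  0.00069914, -0.00063249,
       -0.00045377]), 'tau': array([ 9.26693829e-04, -5.31805658e+01, -3.52742279e+01,  7.08190561e-02,
        2.44070718e-02, -7.14128055e-05]), 'tool_pos': array([ 0.24249921, -0.49337309,  0.20490943]), 'tool_rot': array([ 9.74030665e-01,  2.26415468e-01, -9.19134853e-05, -5.40549924e-04]), 'contact_force': array([ 0.2550644 , -0.38080468, -0.97370152]), 'torque': array([-0.02125315,  0.02153888, -0.00248503]), 'grip_force': 0.0, 'width': 0.09403081833870613}
top {'vfov': 45.449572632580754, 'cx': 328.5828452507444, 'cy': 241.1036987555751, 'eye': array([ 0.36509569, -0.04778638,  1.80324489]), 'orientation': array([-0.04435273,  0.04642305,  0.70633635, -0.70495864])}
side {'vfov': 47.18000935830222, 'cx': 320.6435295571087, 'cy': 240.33039473400623, 'eye': array([0.03431778, 0.93493547, 0.64992612]), 'orientation': array([-0.14251552,  0.51635715,  0.81973287, -0.20273784])}
wrist {'vfov': 67.6156252596519, 'cx': 316.0475315851064, 'cy': 237.41682976180843, 'eye': array([ 0.31363248, -0.4587051 ,  0.38140881]), 'orientation': array([-0.11654644,  0.07328751, -0.52379684,  0.84064424])}
```

View pics/top0.png

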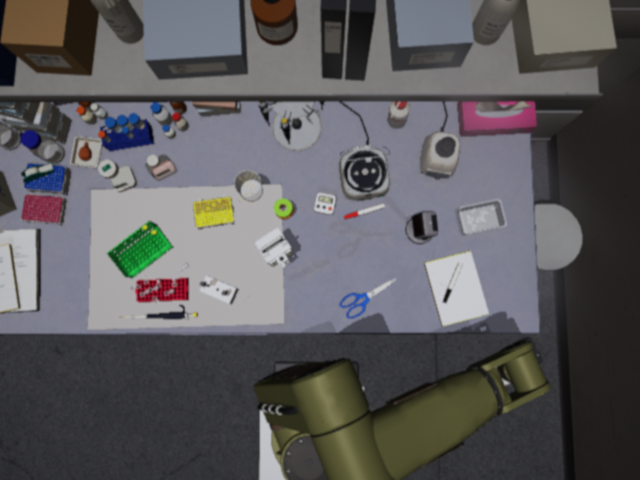

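View pics/side0.png

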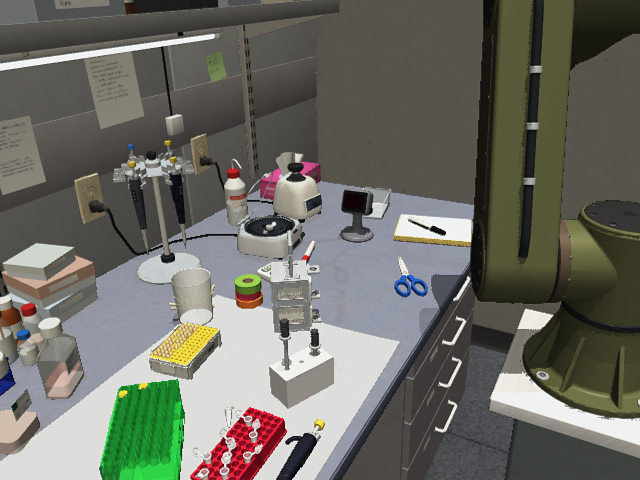

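The top view shows the rack at about (274,247), the block at (217,289) and the reader at (422,226). The side view shows the long rod's knob at about (285,328), the short one at (315,338), and the rack's tabs on its right side at about x=315.

```bash
cat > h.py <<'E'
from cell import *
import cv2, numpy as np
from scipy.spatial.transform import Rotation as R
def cam(n):
    m=camera_model(n); m['f']=240/np.tan(np.radians(m['vfov']/2)); m['R']=R.from_quat(m['orientation']).as_matrix(); return m
def ray(m,p):
    d=np.array([(p[0]-m['cx'])/m['f'],-(p[1]-m['cy'])/m['f'],-1.]); d=m['R']@d; return d/np.linalg.norm(d)
def plane(m,p,z):
    d=ray(m,p); e=m['eye']; return e+d*(z-e[2])/d[2]
def proj(m,X):
    c=m['R'].T@(np.array(X)-m['eye']); return np.array([m['cx']-m['f']*c[0]/c[2], m['cy']+m['f']*c[1]/c[2]])
def tri(ms,ps):
    A=np.zeros((3,3));b=np.zeros(3)
    for m,p in zip(ms,ps):
        d=ray(m,p);P=np.eye(3)-np.outer(d,d);A+=P;b+=P@m['eye']
    X=np.linalg.solve(A,b); return X,[np.linalg.norm((np.eye(3)-np.outer(ray(m,p),ray(m,p)))@(X-m['eye']))*1000 for m,p in zip(ms,ps)]
E
python3 - <<'E'
from h import *
np.set_printoptions(precision=4,suppress=True)
t=cam('top');s=cam('side')
for n,p,z in [('rack',(274,247),.12),('block',(217,289),.06),('readerfoot',(422,230),.0),('scis',(355,300),0),('pad',(456,288),.0),('tape',(284,208),.05),('timer',(325,203),.02)]: print(n,plane(t,p,z))
for n,p in [('long',(285,322)),('short',(315,332))]:
  for z in (.16,.11): print(n,z,plane(s,p,z))
a=cv2.imread('pics/top0.png')[180:320,180:320]; b=cv2.imread('pics/side0.png')[220:410,240:400]
a=cv2.resize(a,(380*1,380),interpolation=3); c=cv2.imread('pics/top0.png')[170:290,380:500]
b=cv2.resize(b,None,fx=2.6,fy=2.6,interpolation=3)
c=cv2.imread('pics/side0.png')[175:250,320:400]; c=cv2.resize(c,(380,380*75//80),interpolation=3)[:b.shape[0]]
f=lambda x:cv2.copyMakeBorder(x,0,494-x.shape[0],0,0,0)
w=cv2.hconcat([f(a),f(b)[:494]])
cv2.imwrite('pics/crop1.png',w)
E
```

```text
rack [0.5652 0.1085 0.12  ]
block [0.4444 0.2856 0.06  ]
readerfoot [ 0.6331 -0.3507  0.    ]
scis [ 0.4119 -0.1357  0.    ]
pad [ 0.4488 -0.4533  0.    ]
tape [0.6955 0.0851 0.05  ]
timer [ 0.7171 -0.0422  0.02  ]
long 0.16 [0.4484 0.3209 0.16  ]
long 0.11 [0.4906 0.2582 0.11  ]
short 0.16 [0.3921 0.3235 0.16  ]
short 0.11 [0.4286 0.2611 0.11  ]
```

View pics/crop1.png

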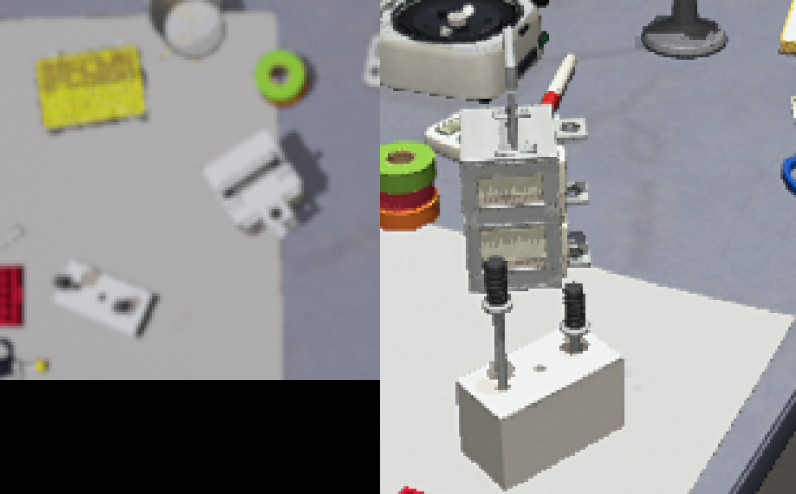

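The crop shows the long rod in the +y end of the block and the short rod in the other end. The rack's tabs point towards -x/-y of the world. Next I'll work out a wrist viewpoint.

```bash
python3 - <<'E'
from h import *
np.set_printoptions(precision=4,suppress=True)
w=cam('wrist');s=state();Rt=R.from_quat(s['tool_rot']).as_matrix()
print('cam in tool',Rt.T@(w['eye']-s['tool_pos']));print(Rt.T@w['R']);print(Rt)
t=cam('top')
a=plane(t,(274,247),.124);print(plane(t,(281,259),.124), plane(t,(205,284),.15))
E
```

```text
cam in tool [ 0.0791  0.0001 -0.1764]
[[-0.0006  0.9621  0.2728]
 [ 1.      0.0006  0.0003]
 [ 0.0001  0.2728 -0.9621]]
[[ 0.8975  0.4411 -0.0003]
 [ 0.4411 -0.8975  0.0008]
 [ 0.0001 -0.0009 -1.    ]]
[0.5292 0.0872 0.124 ] [0.4547 0.3032 0.15  ]
```

step_arm --targets '[0.86,0.38,0.32,0,0,0,1,0.86,0.38,0.32,0,0,0,1,0.86,0.38,0.32,0,0,0,1,0.86,0.38,0.32,0,0,0,1]'

```text
time: 0.48
tool_pos: [0.3744, -0.435, 0.2547]
tool_rot: [0.974, 0.227, 0.0, 0.0]
contact_force: [-0.1, 0.0, 0.3]
width: 0.0943
grip_force: 0.0
```

step_arm --targets '[0.86,0.38,0.32,0,0,0,1,0.86,0.38,0.32,0,0,0,1,0.86,0.38,0.32,0,0,0,1,0.86,0.38,0.32,0,0,0,1,0.86,0.38,0.32,0,0,0,1,0.86,0.38,0.32,0,0,0,1]'

```text
time: 0.98
tool_pos: [0.5013, -0.379, 0.3009]
tool_rot: [0.974, 0.227, -0.0, -0.0]
contact_force: [-1.1, -1.0, -1.0]
width: 0.0941
grip_force: 0.0
```

```bash
cat >> h.py <<'E'
import pickle
def snap(tag):
    m=cam('wrist'); im=get_image('wrist'); s=state(); cv2.imwrite(f'pics/{tag}.png',im); pickle.dump((m,s),open(f'{tag}.pkl','wb')); print(s['time'],s['tool_pos'],np.abs(s['qd']).max())
E
python3 -c "
from h import *
snap('r1')"
```

```text
1.0333 [ 0.50037391 -0.37955329  0.30069962] 0.02702334661526645
```

step_arm --targets '[-0.4,0.9,0,0,0,0,1,-0.4,0.9,0,0,0,0,1,-0.4,0.9,0,0,0,0,1,-0.4,0.9,0,0,0,0,1,-0.4,0.9,0,0,0,0,1,-0.4,0.9,0,0,0,0,1]'

```text
time: 1.53
tool_pos: [0.4396, -0.2447, 0.3019]
tool_rot: [0.974, 0.226, 0.0, 0.0]
contact_force: [-0.4, 0.3, 0.1]
width: 0.0938
grip_force: 0.0
```

```bash
python3 -c "
from h import *
snap('r2')
a=cv2.imread('pics/r1.png');b=cv2.imread('pics/r2.png')
cv2.imwrite('pics/r12.png',cv2.resize(cv2.vconcat([a[:300],b[:300]]),(800,750))[:,:])
cv2.imwrite('pics/r12.png',cv2.vconcat([a[:300,:],b[:300,:]]))"
```

```text
1.5833 [ 0.4400095  -0.24528929  0.30156017] 0.03021828898996417
```

View pics/r12.png

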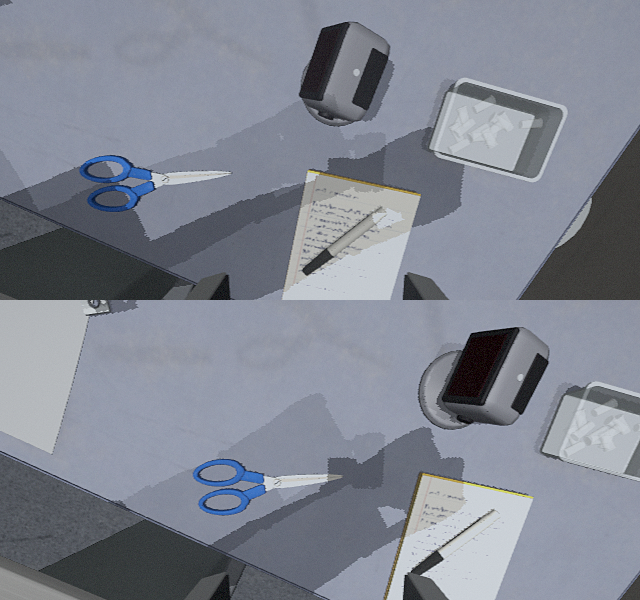

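Picture r1 (top half) shows the reader with its dark window quad at about (300-350, 22-100). In r2 (bottom half) the quad is at (443-520, 27-105). I'll fit and triangulate its corners while moving on to the rack.

```bash
cat > rd.py <<'E'
from h import *
np.set_printoptions(precision=4,suppress=True)
def quad(f,roi):
    im=cv2.imread(f'pics/{f}.png'); x0,y0,x1,y1=roi
    g=im[y0:y1,x0:x1].max(2); m=(g<62).astype(np.uint8)
    m=cv2.morphologyEx(m,cv2.MORPH_OPEN,np.ones((3,3)))
    cs,_=cv2.findContours(m,cv2.RETR_EXTERNAL,cv2.CHAIN_APPROX_NONE)
    c=max(cs,key=cv2.contourArea); h=cv2.convexHull(c)
    for e in np.arange(1,15,.25):
        q=cv2.approxPolyDP(h,e,True)
        if len(q)<=4: break
    q=q[:,0].astype(float)+[x0,y0]; q=q[np.argsort(q[:,0]+3*q[:,1]*0)]
    L=q[np.argsort(q[:,1])]; q=np.array(sorted(L[:2],key=lambda p:p[0])+sorted(L[2:],key=lambda p:p[0]))
    print(f,cv2.contourArea(c),e,q.tolist()); return q
q1=quad('r1',(290,10,358,115)); q2=quad('r2',(430,15,528,120))
m1,_=pickle.load(open('r1.pkl','rb'));m2,_=pickle.load(open('r2.pkl','rb'))
X=[]
for a,b in zip(q1,q2):
    x,e=tri([m1,m2],[a,b]); X.append(x); print(x,e)
X=np.array(X)
print('centre',X.mean(0)); print('edges',[np.linalg.norm(X[i]-X[j]) for i,j in((0,1),(2,3),(0,2),(1,3))])
n=np.cross(X[1]-X[2],X[3]-X[0]);n/=np.linalg.norm(n); n*=np.sign(n[2]);print('normal',n,'elev',np.arcsin(n[2]),'az deg',np.degrees(np.arctan2(n[1],n[0])))
print('hor dirs',[np.degrees(np.arctan2(*(X[i]-X[j])[[1,0]])) for i,j in((2,0),(3,1))])
E
python3 rd.py
```

```text
r1 1712.5 3.25 [[321.0, 30.0], [347.0, 22.0], [301.0, 97.0], [322.0, 99.0]]
r2 3215.0 1.75 [[471.0, 33.0], [518.0, 28.0], [442.0, 100.0], [482.0, 105.0]]
[ 0.6641 -0.304   0.0855] [np.float64(0.7450132055795584), np.float64(0.7450132055795204)]
[ 0.6674 -0.3264  0.1332] [np.float64(0.2254144524535473), np.float64(0.2254144524537185)]
[ 0.6006 -0.3124  0.079 ] [np.float64(0.5447643081091065), np.float64(0.5447643081089818)]
[ 0.603  -0.3347  0.1281] [np.float64(0.611313251923505), np.float64(0.6113132519236367)]
centre [ 0.6338 -0.3194  0.1065]
edges [np.float64(0.052773476932039785), np.float64(0.05390576531928806), np.float64(0.06445592423883947), np.float64(0.06509793723877666)]
normal [-0.156   0.893   0.4222] elev 0.43583426602912345 az deg 99.90667735850465
hor dirs [np.float64(-172.3865101364954), np.float64(-172.6085017632223)]
```

step_arm --targets '[0,0.95,0,0,0,0,1,0,0.95,0,0,0,0,1,0,0.95,0,0,0,0,1,0,0.95,0,0,0,0,1]'

```text
time: 1.92
tool_pos: [0.4405, -0.1, 0.3011]
tool_rot: [0.974, 0.226, -0.0, -0.0]
contact_force: [-0.3, -0.2, 1.7]
width: 0.0939
grip_force: 0.0
```

step_arm --targets '[0,0.95,0.1,0,0,0,1,0,0.95,0.1,0,0,0,1,0,0.95,0.1,0,0,0,1,0,0.95,0.1,0,0,0,1]'

```text
time: 2.25
tool_pos: [0.4408, 0.0428, 0.3166]
tool_rot: [0.974, 0.227, 0.0, -0.0]
contact_force: [-0.2, -0.2, -0.5]
width: 0.0937
grip_force: 0.0
```

step_arm --targets '[0.1,0.3,0.1,0,0,0,1,0.1,0.3,0.1,0,0,0,1,0.1,0.3,0.1,0,0,0,1,0.1,0.3,0.1,0,0,0,1]'

```text
time: 2.58
tool_pos: [0.456, 0.0845, 0.3306]
tool_rot: [0.974, 0.226, -0.001, 0.0]
contact_force: [0.0, -0.6, -0.5]
width: 0.0941
grip_force: 0.0
```

```bash
python3 -c "
from h import *
snap('k1')"
```

```text
2.6333 [0.45573416 0.08412094 0.33061569] 0.011324703611006917
```

step_arm --targets '[-0.2,0.7,0,0,0,0,1,-0.2,0.7,0,0,0,0,1,-0.2,0.7,0,0,0,0,1,-0.2,0.7,0,0,0,0,1,-0.2,0.7,0,0,0,0,1,-0.2,0.7,0,0,0,0,1]'

```text
time: 3.13
tool_pos: [0.426, 0.189, 0.3312]
tool_rot: [0.974, 0.226, -0.0, 0.0]
contact_force: [-0.2, -0.5, -0.2]
width: 0.0938
grip_force: 0.0
```

```bash
python3 -c "
from h import *
snap('k2')
a=cv2.imread('pics/k1.png');b=cv2.imread('pics/k2.png')
cv2.imwrite('pics/k12.png',cv2.vconcat([a[:300,:],b[:300,:]]))"
```

```text
3.1833 [0.42603518 0.18891349 0.33125799] 0.00618277891258007
```

View pics/k12.png

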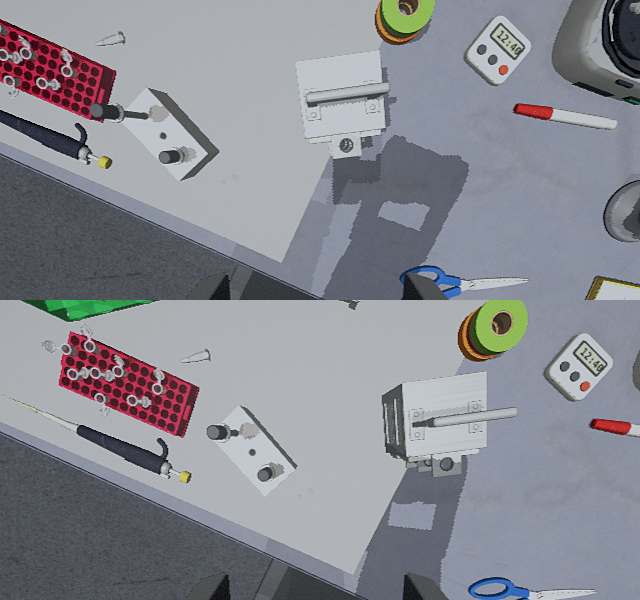

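Each half shows the rods, rack and tape. In k1 (top) the long knob is at about (100,112), the short at (172,156), and the eyelet at (346,145). In k2 (bottom) the long knob is at about (217,132), the short at (265,174), and the eyelet at (446,163). Next comes zoom and detection.

```bash
cat > mk.py <<'E'
from h import *
np.set_printoptions(precision=4,suppress=True)
I={k:cv2.imread(f'pics/{k}.png') for k in('k1','k2')}; M={k:pickle.load(open(k+'.pkl','rb'))[0] for k in I}
def blob(k,c,r,th,rc=None):
    x0,y0=c[0]-r,c[1]-r; g=I[k][y0:y0+2*r,x0:x0+2*r].max(2); m=(g<th).astype(np.uint8)
    n,l,st,ce=cv2.connectedComponentsWithStats(m,connectivity=4)
    i=min((i for i in range(1,n) if st[i,4]>15),key=lambda i:np.linalg.norm(ce[i]-r)); return ce[i]+[x0,y0],st[i].tolist()
for n,a,b,r,th in [('long',(100,112),(217,132),18,75),('short',(172,156),(265,174),18,75),('eye',(346,145),(446,163),9,105)]:
    p,s1=blob('k1',a,r,th);q,s2=blob('k2',b,r,th);print(n,p,s1,q,s2,*tri([M['k1'],M['k2']],[p,q]))
w=[cv2.resize(I['k1'][45:165,285:405],(400,400),interpolation=3),cv2.resize(I['k2'][65:185,385:505],(400,400),interpolation=3)]
v=[cv2.resize(I['k1'][90:190,80:230],(400,200+66),interpolation=3)[:200],cv2.resize(I['k2'][100:200,200:300],(400,400),interpolation=3)[:200]]
cv2.imwrite('pics/crop2.png',cv2.vconcat([cv2.hconcat(w),cv2.hconcat(v)]))
E
python3 mk.py
```

```text
long [106.807  109.9304] [9, 0, 27, 27, 316] [221.4124 132.1546] [16, 12, 12, 14, 97] [0.4604 0.307  0.1484] [np.float64(0.4115078434153845), np.float64(0.4115078434154305)]
short [172.8934 155.7951] [9, 12, 17, 13, 122] [268.0698 170.9535] [15, 11, 10, 11, 43] [0.4367 0.2558 0.0907] [np.float64(1.1671448949379786), np.float64(1.1671448949380256)]
eye [345.3111 144.2444] [2, 2, 14, 13, 90] [446.6452 165.8065] [3, 6, 14, 11, 62] [0.5311 0.0884 0.1273] [np.float64(1.3838471944348034), np.float64(1.3838471944348112)]
```

View pics/crop2.png

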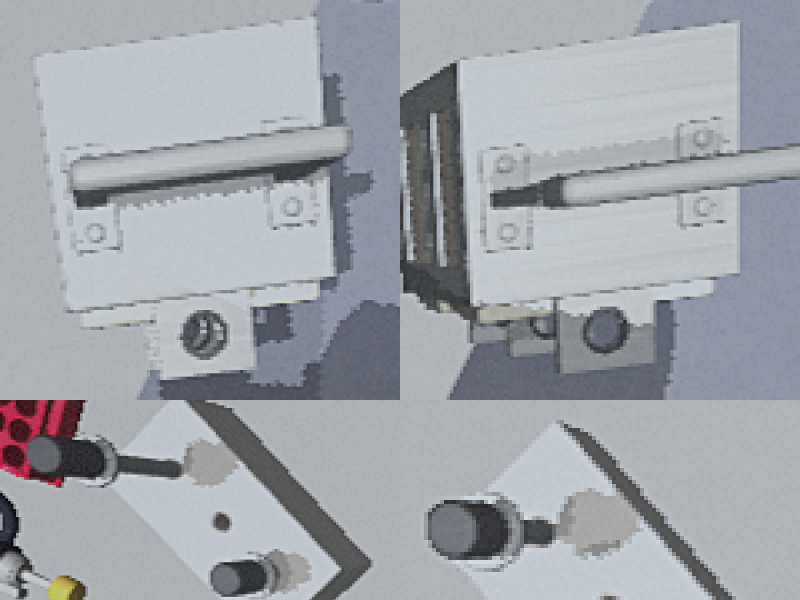

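The crop shows the bar, top-sheet corners, eyelet (206,333 / 605,328), knob top, collar and rod foot clearly. I'll triangulate all of these.

```bash
cat > mk2.py <<'E'
from h import *
np.set_printoptions(precision=4,suppress=True)
m=[pickle.load(open(k+'.pkl','rb'))[0] for k in('k1','k2')]
A=lambda u,v:(285+u*.3,45+v*.3); B=lambda u,v:(385+(u-400)*.3,65+v*.3)
C=lambda u,v:(80+u*.375,90+(v-400)*.375); D=lambda u,v:(200+(u-400)*.25,100+(v-400)*.25)
P={'eye':(A(206,333),B(605,328)),'barL':(A(75,173),B(568,190)),'barR':(A(346,140),(516,112)),
'c0':(A(36,58),B(458,62)),'c1':(A(316,17),B(738,22)),'c2':(A(333,275),B(738,272)),'c3':(A(68,310),B(468,305)),
'knobtop':(C(46,455),D(453,530)),'collar':(C(106,464),D(512,523)),'foot':(C(180,468),D(553,533)),'shorttop':(C(226,579),(263,173))}
X={}
for k,(a,b) in P.items(): X[k],e=tri(m,[a,b]); print(k,X[k],round(e[0],2))
d=lambda a,b:np.degrees(np.arctan2(*(X[b]-X[a])[[1,0]]))
c=(X['c0']+X['c1']+X['c2']+X['c3'])/4
print('centre',c,'bar mid',(X['barL']+X['barR'])/2,'bar len',np.linalg.norm(X['barL']-X['barR']))
print('y-dir edges',d('c1','c0'),d('c2','c3'),d('barR','barL'),'x-dir',d('c3','c0'),d('c2','c1'))
print('sizes',[np.linalg.norm(X[a]-X[b]) for a,b in(('c0','c1'),('c2','c3'),('c0','c3'),('c1','c2'))])
print('axis lean',(X['knobtop']-X['collar'])[:2]/ (X['knobtop']-X['collar'])[2])
E
python3 mk2.py; python3 -c "
from cell import *
s=state();print(s['tool_pos'],s['tool_rot'],s['joint_pos'])"
```

```text
eye [0.5327 0.0863 0.1183] 0.02
barL [0.551  0.1391 0.1931] 0.25
barR [0.5871 0.083  0.193 ] 0.1
c0 [0.5805 0.168  0.1191] 0.08
c1 [0.6262 0.0989 0.1209] 0.04
c2 [0.5652 0.0596 0.1227] 0.02
c3 [0.5198 0.1284 0.115 ] 0.03
knobtop [0.4569 0.313  0.1523] 0.15
collar [0.4605 0.3058 0.1276] 1.65
foot [0.4588 0.3094 0.0573] 0.43
shorttop [0.4342 0.259  0.1039] 1.02
centre [0.5729 0.1137 0.1194] bar mid [0.569  0.111  0.1931] bar len 0.06665866254240295
y-dir edges 123.5171127700258 123.38064211242623 122.7505721833552 x-dir 33.102326934827154 32.81810337665127
sizes [np.float64(0.08285571166531583), np.float64(0.08283472299562612), np.float64(0.07253228229795847), np.float64(0.07263362539367506)]
axis lean [-0.148   0.2907]
[0.42603518 0.18891349 0.33125799] [ 9.74243285e-01  2.25499414e-01 -1.42095634e-04  1.28280274e-04] [ 3.38885758e-01  4.10344777e-02  1.53479083e+00 -2.23369888e-04
  1.56607831e+00  1.45477192e+00]
```

Rack yaw is about 33.0° and the bar middle is at (0.569, 0.111). That agrees with eyelet + 44 mm to within 1 mm. Triangulated heights read about 5 mm low compared with the text. Next I move above the long rod, turned by 7°.

step_arm --targets '[0.21,0.81,-0.6,0,0,0.039,1,0.21,0.81,-0.6,0,0,0.039,1,0.21,0.81,-0.6,0,0,0.039,1,0.21,0.81,-0.6,0,0,0.039,1,0.21,0.81,-0.6,0,0,0.039,1,0.21,0.81,-0.6,0,0,0.039,1,0.21,0.81,-0.6,0,0,0.039,1]'

```text
time: 3.77
tool_pos: [0.4577, 0.3106, 0.242]
tool_rot: [0.959, 0.285, 0.0, 0.0]
contact_force: [-0.1, -0.1, -0.6]
width: 0.0939
grip_force: 0.0
```

```bash
cat > kb.py <<'E'
from h import *
np.set_printoptions(precision=4,suppress=True)
snap('b1')
m,s=pickle.load(open('b1.pkl','rb')); im=cv2.imread('pics/b1.png'); print(s['tool_rot'])
p=proj(m,[.457,.312,.157]); print('exp',p)
x0,y0=(p-45).astype(int); r=im[y0:y0+90,x0:x0+90]
cv2.imwrite('pics/b1c.png',cv2.resize(r,(540,540),interpolation=3)); print(x0,y0)
for z in (.152,.157): print(plane(m,p,z))
E
python3 kb.py
```

```text
3.8167 [0.4577 0.3107 0.2425] 0.012778884783298949
[ 0.9586  0.2849  0.0007 -0.0001]
exp [314.0751 243.6383]
269 198
[0.4557 0.3112 0.152 ]
[0.457 0.312 0.157]
```

View pics/b1c.png

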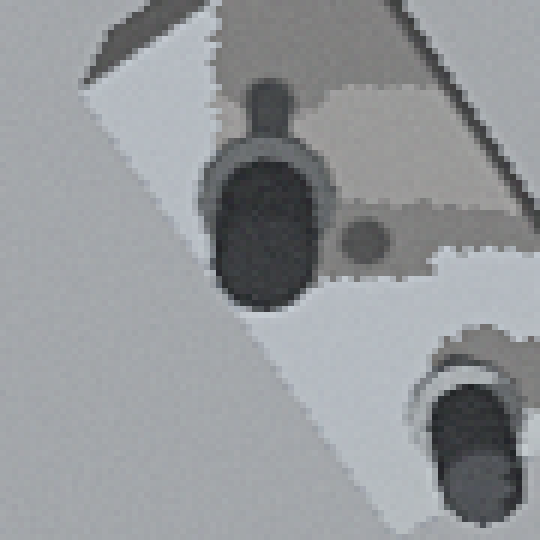

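The crop shows the long knob's top disc at crop (265,262), i.e. pixel (313,242). It is within 2 mm of the prediction, and the short rod is well clear. Go down and grip.

step_arm --targets '[0,0.014,-0.35,0,0,0,1,0,0.014,-0.5,0,0,0,1,0,0.014,-0.6,0,0,0,1,0,0.014,-0.74,0,0,0,1,0,0.014,-0.74,0,0,0,1,0,0.014,-0.74,0,0,0,1]'

```text
time: 4.32
tool_pos: [0.4575, 0.3132, 0.1314]
tool_rot: [0.959, 0.285, 0.0, -0.0]
contact_force: [0.7, -0.2, 0.4]
width: 0.0941
grip_force: 0.0
```

step_arm --targets '[0,0,0,0,0,0,0,0,0,0,0,0,0,0,0,0,0,0,0,0,0,0,0,0,0,0,0,0,0,0,0,0,0,0,0,0,0,0,0,0,0,0,0,0,0,0,0,0,0,0,0,0,0,0,0,0,0,0,0,0,0,0,0]' --force 20

```text
time: 5.07
tool_pos: [0.4571, 0.314, 0.1305]
tool_rot: [0.958, 0.286, -0.0, -0.0]
contact_force: [0.0, -0.2, 0.3]
width: 0.0375
grip_force: 0.0
```

step_arm --targets '[0,0,0,0,0,0,0,0,0,0,0,0,0,0,0,0,0,0,0,0,0,0,0,0,0,0,0,0,0,0,0,0,0,0,0,0,0,0,0,0,0,0]'

```text
time: 5.57
tool_pos: [0.4571, 0.314, 0.1304]
tool_rot: [0.958, 0.286, -0.0, -0.0]
contact_force: [-0.9, -0.4, -0.6]
width: 0.0141
grip_force: 20.0
```

step_arm --targets '[0,0,0.3,0,0,0,0,0,0,0.5,0,0,0,0,0,0,0.7,0,0,0,0,0,0,0.9,0,0,0,0,0,0,0.9,0,0,0,0]'

```text
time: 5.98
tool_pos: [0.4583, 0.3148, 0.2716]
tool_rot: [0.958, 0.286, 0.004, -0.001]
contact_force: [-0.1, 0.1, 0.0]
width: 0.0134
grip_force: 20.0
```

step_arm --targets '[0.25,-0.76,0.1,0,0,0,0,0.25,-0.76,0.1,0,0,0,0,0.25,-0.76,0.1,0,0,0,0,0.25,-0.76,0.1,0,0,0,0]'

```text
time: 6.32
tool_pos: [0.4962, 0.1953, 0.281]
tool_rot: [0.959, 0.284, 0.0, 0.001]
contact_force: [-0.1, -0.8, -0.2]
width: 0.0134
grip_force: 20.0
```

step_arm --targets '[0.12,-0.38,0,0,0,0,0,0.2,-0.6,0,0,0,0,0,0.245,-0.765,0,0,0,0,0,0.245,-0.765,0,0,0,0,0,0.245,-0.765,0,0,0,0,0,0.245,-0.765,0,0,0,0,0]'

```text
time: 6.82
tool_pos: [0.5312, 0.0857, 0.2801]
tool_rot: [0.958, 0.286, -0.0, -0.0]
contact_force: [-0.2, 0.9, 0.0]
width: 0.0139
grip_force: 20.0
```

```bash
cat > e1.py <<'E'
from h import *
import sys
np.set_printoptions(precision=4,suppress=True)
t=sys.argv[1]; snap(t)
cv2.imwrite(f'pics/{t}s.png',get_image('side'))
m,s=pickle.load(open(t+'.pkl','rb')); im=cv2.imread(f'pics/{t}.png'); sm=cam('side')
e=np.array([.5327,.0863,.124]); T=s['tool_pos']; zt=R.from_quat(s['tool_rot']).as_matrix()[:,2]
tip=T+.1254*zt; print('tip nominal',tip,proj(m,tip),'eye',proj(m,e),'side tip',proj(sm,tip),'eye',proj(sm,e))
p=proj(m,e); x0,y0=(p-[50,40]).astype(int); a=cv2.resize(im[y0:y0+100,x0:x0+100],(400,400),interpolation=3)
q=proj(sm,e); u0,v0=(q-[40,60]).astype(int); b=cv2.resize(cv2.imread(f'pics/{t}s.png')[v0:v0+80,u0:u0+80],(400,400),interpolation=3)
cv2.imwrite(f'pics/{t}c.png',cv2.hconcat([a,b])); print((x0,y0),(u0,v0))
E
python3 e1.py e1
```

```text
6.8667 [0.5311 0.0861 0.2802] 0.01204974952897804
tip nominal [0.5311 0.0862 0.1548] [315.6475 230.1117] eye [316.5145 220.4283] side tip [312.3176 254.9827] eye [312.0478 268.4314]
(np.int64(266), np.int64(180)) (np.int64(272), np.int64(208))
```

View pics/e1c.png

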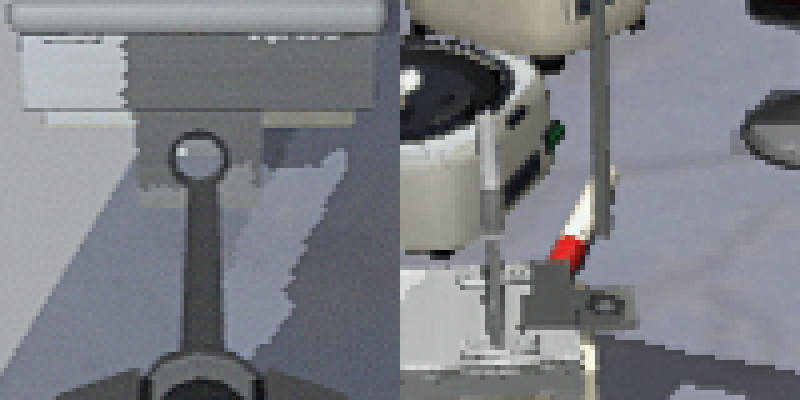

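The wrist crop (left) shows the eyelet centre at crop (199,158) and the rod tip ending at about (203,180). The side crop (right) shows the tip at crop (602,238) and the eyelet at (604,303). I'll compute the small remaining offset.

```bash
python3 - <<'E'
from h import *
np.set_printoptions(precision=4,suppress=True)
m,s=pickle.load(open('e1.pkl','rb'));sm=cam('side')
ew=plane(m,(315.75,219.5),.124); es=plane(sm,(312.8,268.6),.124); et,_=tri([m,sm],[(315.75,219.5),(312.8,268.6)])
T=s['tool_pos'];Rt=R.from_quat(s['tool_rot']).as_matrix();tip=T+.1254*Rt[:,2]
print('eye wrist',ew,'side',es,'tri',et); print('tip nominal',tip)
ts=plane(sm,(312.4,255.2),tip[2]); tw=plane(m,(316.6,227.5),tip[2]);print('tip side',ts,'tip wrist',tw, 'side right',sm['R'][:,0])
print('side px at rod +100mm pred',proj(sm,tip-.046*Rt[:,2]),'meas',(272+39.9,208))
for n,d in [('wrist',ew-tw),('side',es-ts)]: print(n,'delta tool xy mm',(Rt.T@d)[:2]*1000)
E
```

```text
eye wrist [0.5331 0.0874 0.124 ] side [0.531  0.0863 0.124 ] tri [0.532  0.0866 0.1236]
tip nominal [0.5311 0.0862 0.1548]
tip side [0.5304 0.0869 0.1548] tip wrist [0.5335 0.0867 0.1548] side right [-0.8772 -0.4796 -0.0243]
side px at rod +100mm pred [311.5947 234.0943] meas (311.9, 208)
wrist delta tool xy mm [ 0.0161 -0.7737]
side delta tool xy mm [0.0841 0.8564]
```

Both views agree that the tool-x offset is about 0, and the wrist view gives -0.8 mm in tool y. Descend in stages.

step_arm --targets '[-0.003,0.004,-0.06,0,0,0,0,-0.003,0.004,-0.14,0,0,0,0,-0.003,0.004,-0.2,0,0,0,0,-0.003,0.004,-0.24,0,0,0,0,-0.003,0.004,-0.28,0,0,0,0,-0.003,0.004,-0.28,0,0,0,0]'

```text
time: 7.42
tool_pos: [0.5305, 0.086, 0.2372]
tool_rot: [0.958, 0.286, -0.001, -0.0]
contact_force: [0.2, -0.5, 0.0]
width: 0.0134
grip_force: 20.0
```

step_arm --targets '[0,0,-0.1,0,0,0,0,0,0,-0.2,0,0,0,0,0,0,-0.28,0,0,0,0,0,0,-0.34,0,0,0,0,0,0,-0.4,0,0,0,0,0,0,-0.4,0,0,0,0]'

```text
time: 7.92
tool_pos: [0.5304, 0.0858, 0.1771]
tool_rot: [0.958, 0.286, -0.001, -0.0]
contact_force: [0.8, 0.1, -2.1]
width: 0.0137
grip_force: 20.0
```

step_arm --targets '[0,0,-0.08,0,0,0,0,0,0,-0.16,0,0,0,0,0,0,-0.22,0,0,0,0,0,0,-0.26,0,0,0,0,0,0,-0.28,0,0,0,0,0,0,-0.29,0,0,0,0,0,0,-0.29,0,0,0,0]'

```text
time: 8.5
tool_pos: [0.531, 0.0859, 0.1351]
tool_rot: [0.958, 0.286, 0.0, 0.0]
contact_force: [-0.3, -0.4, -1.2]
width: 0.0135
grip_force: 20.0
```

step_arm --targets '[0,0,-0.01,0,0,0,0,0,0,-0.02,0,0,0,0,0,0,-0.025,0,0,0,0,0,0,-0.025,0,0,0,0]'

```text
time: 8.83
tool_pos: [0.5311, 0.0859, 0.1317]
tool_rot: [0.958, 0.286, 0.0, 0.0]
contact_force: [-1.6, -0.3, 3.1]
width: 0.0134
grip_force: 20.0
```

```bash
python3 e1.py e2
```

```text
8.8833 [0.5311 0.0859 0.1316] 0.0019534017555112413
tip nominal [0.5312 0.0859 0.0062] [316.1143 230.3258] eye [317.0517 281.5348] side tip [314.5034 317.5725] eye [312.0478 268.4314]
(np.int64(267), np.int64(241)) (np.int64(272), np.int64(208))
```

View pics/e2c.png

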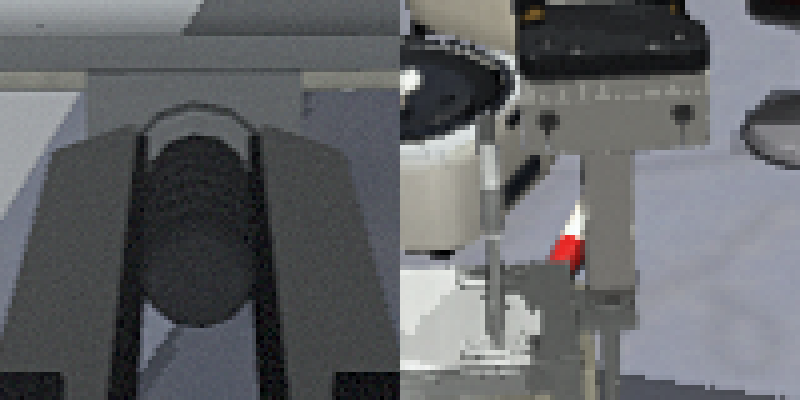

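The crops show the collar down at the top sheet, and a small contact force appeared at the home height. Release, rise, and check with the side view.

step_arm --targets '[0,0,0,0,0,0,0.4,0,0,0,0,0,0,0.4,0,0,0,0,0,0,0.4,0,0,0,0,0,0,0.4,0,0,0,0,0,0,0.4]'

```text
time: 9.35
tool_pos: [0.5308, 0.0858, 0.1311]
tool_rot: [0.958, 0.286, -0.0, -0.0]
contact_force: [0.3, -0.4, -0.0]
width: 0.0371
grip_force: 0.0
```

step_arm --targets '[0,0,0.1,0,0,0,1,0,0,0.3,0,0,0,1,0,0,0.6,0,0,0,1,0,0,0.85,0,0,0,1,0,0,0.95,0,0,0,1]'

```text
time: 9.77
tool_pos: [0.5318, 0.086, 0.2795]
tool_rot: [0.958, 0.286, 0.003, 0.001]
contact_force: [-0.2, -0.4, 0.6]
width: 0.0676
grip_force: 0.0
```

step_arm --targets '[0.18,0.1,0.05,0,0,0.5,1,0.25,0.16,0.1,0,0,0.5,1,0.25,0.16,0.1,0,0,0.5,1,0.25,0.16,0.1,0,0,0.5,1,0.25,0.16,0.1,0,0,0.5,1,0.25,0.16,0.1,0,0,0.5,1,0.25,0.16,0.1,0,0,0.5,1,0.25,0.16,0.1,0,0,0.5,1,0.25,0.16,0.1,0,0,0.5,1,0.25,0.16,0.1,0,0,0.5,1,0.25,0.16,0.1,0,0,0.5,1,0.25,0.16,0.1,0,0,0.5,1,0.25,0.16,0.1,0,0,0.5,1,0.25,0.16,0.1,0,0,0.5,1]'

```text
time: 10.93
tool_pos: [0.5684, 0.1098, 0.2886]
tool_rot: [0.474, 0.88, -0.0, -0.0]
contact_force: [0.8, -0.1, 0.0]
width: 0.0941
grip_force: 0.0
```

```bash
python3 - <<'E'
from h import *
np.set_printoptions(precision=4,suppress=True)
snap('g1'); sd=get_image('side'); cv2.imwrite('pics/g1s.png',sd)
m,s=pickle.load(open('g1.pkl','rb'));im=cv2.imread('pics/g1.png');sm=cam('side')
g=[.5694,.1108,.198];e=[.5325,.0868,.124]; print('wrist grip',proj(m,g),'eye',proj(m,e),'side knobtop',proj(sm,[.5325,.0868,.158]),proj(sm,e))
x0,y0=(proj(m,g)-[80,80]).astype(int); x0=max(x0,0);y0=max(y0,0)
a=cv2.resize(im[y0:y0+160,x0:x0+160],(400,400),interpolation=3)
u0,v0=(proj(sm,e)-[40,45]).astype(int); b=cv2.resize(sd[v0:v0+80,u0:u0+80],(400,400),interpolation=3)
cv2.imwrite('pics/g1c.png',cv2.hconcat([a,b])); print((x0,y0),(u0,v0),s['tool_rot'],s['joint_pos'])
E
```

```text
10.9833 [0.5684 0.1098 0.2886] 0.05265208102935008
wrist grip [318.3378 241.8509] eye [272.8468 220.1074] side knobtop [311.4858 253.5565] [312.0123 268.5568]
(np.int64(238), np.int64(161)) (np.int64(272), np.int64(223)) [ 0.4763  0.8793 -0.0001 -0.0001] [ 0.1276  0.3192  1.3051  0.      1.5175 -0.4502]
```

View pics/g1c.png

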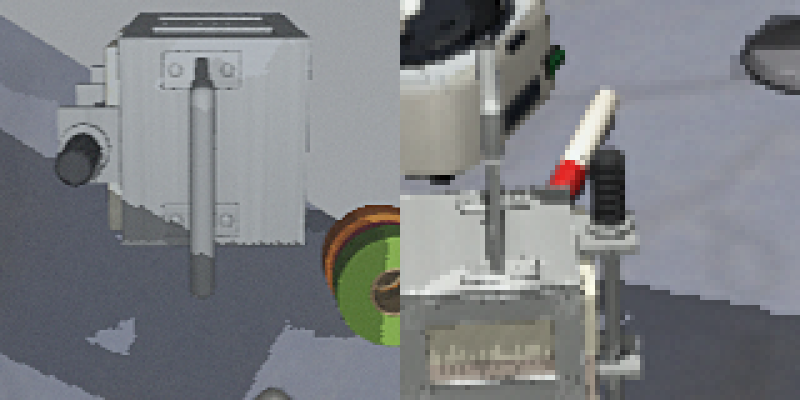

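I've now viewed 10 pictures, so the rest is numeric. The crops show the rod home: collar on the sheet, shaft through the tabs below. The bar is upright in the wrist view at crop column 202, i.e. pixel 318.8, so the tool needs about 1.7 mm along its y. I'll narrow the jaws so they clear the knob, then descend and pinch.

step_arm --targets '[0.005,0.015,0,0,0,0,0.4,0.005,0.015,0,0,0,0,0.4,0.005,0.015,0,0,0,0,0.4,0.005,0.015,0,0,0,0,0.4,0.005,0.015,-0.1,0,0,0,0.4,0.005,0.015,-0.25,0,0,0,0.4,0.005,0.015,-0.4,0,0,0,0.4,0.005,0.015,-0.55,0,0,0,0.4,0.005,0.015,-0.7,0,0,0,0.4,0.005,0.015,-0.8,0,0,0,0.4,0.005,0.015,-0.8,0,0,0,0.4]'

```text
time: 11.95
tool_pos: [0.5678, 0.1119, 0.1655]
tool_rot: [0.476, 0.879, -0.002, -0.002]
contact_force: [-0.4, 0.1, -0.4]
width: 0.0376
grip_force: 0.0
```

step_arm --targets '[0,0,0,0,0,0,0,0,0,0,0,0,0,0,0,0,0,0,0,0,0,0,0,0,0,0,0,0,0,0,0,0,0,0,0,0,0,0,0,0,0,0,0,0,0,0,0,0,0,0,0,0,0,0,0,0,0,0,0,0,0,0,0]' --force 50

```text
time: 12.7
tool_pos: [0.5694, 0.1121, 0.1695]
tool_rot: [0.476, 0.88, 0.0, 0.0]
contact_force: [-1.0, -0.0, 6.2]
width: 0.0079
grip_force: 50.0
```

step_arm --targets '[0,0,0.04,0,0,0,0,0,0,0.1,0,0,0,0,0,0,0.18,0,0,0,0,0,0,0.28,0,0,0,0,0,0,0.4,0,0,0,0,0,0,0.52,0,0,0,0,0,0,0.64,0,0,0,0,0,0,0.74,0,0,0,0,0,0,0.82,0,0,0,0,0,0,0.87,0,0,0,0,0,0,0.9,0,0,0,0,0,0,0.9,0,0,0,0,0,0,0.9,0,0,0,0,0,0,0.9,0,0,0,0]'

```text
time: 13.87
tool_pos: [0.5689, 0.1121, 0.3029]
tool_rot: [0.476, 0.88, -0.0, -0.001]
contact_force: [-0.0, -0.2, -5.4]
width: 0.0077
grip_force: 50.0
```

```bash
cat > fin.py <<'E'
from h import *
np.set_printoptions(precision=4,suppress=True)
s=state();Rt=R.from_quat(s['tool_rot']).as_matrix(); print(s['tool_pos'],s['joint_pos'],s['contact_force'],s['width'])
W=np.array([.634,-.3194,.1090]); az=np.radians(98.0); el=.42
u=np.array([np.cos(az),np.sin(az),0]);k=np.array([0,0,1.])
x=np.cos(el)*u+np.sin(el)*k; z=-np.sin(el)*u+np.cos(el)*k; y=np.cross(z,x)
F=W+.15*x; G=F+.038*x+.122*z   # grip point
# tool: z=-rack z, y=+rack x or -, x=y cross z
Tz=-z;Ty=x;Tx=np.cross(Ty,Tz);Rf=np.c_[Tx,Ty,Tz]
gz=float(__import__('sys').argv[1]) if len(__import__('sys').argv)>1 else .019
T=G+gz*Tz
print('tool y now',Rt[:,1],'front',F,'grip',G,'TCP final',T)
print('shift mm',T-s['tool_pos'],'frac',(T-s['tool_pos'])/.15,'turn frac',(R.from_matrix(Rf@Rt.T)).as_rotvec()/np.pi)
# yaw only
Ry=np.c_[np.cross(u,-k),u,-k]; print('yaw frac',R.from_matrix(Ry@Rt.T).as_rotvec()/np.pi,'tilt frac after yaw',R.from_matrix(Rf@Ry.T).as_rotvec()/np.pi)
E
python3 fin.py
```

```text
[0.5689 0.1121 0.3029] [ 0.1313  0.3178  1.2747  0.      1.5504 -0.448 ] [-0.0496 -0.2015 -5.4447] 0.007709817961358386
tool y now [ 0.8368  0.5474 -0.0012] front [ 0.6149 -0.1838  0.1702] grip [ 0.617  -0.1987  0.2971] TCP final [ 0.616  -0.191   0.2797]
shift mm [ 0.047  -0.3031 -0.0232] frac [ 0.3135 -2.0206 -0.1544] turn frac [ 0.1287 -0.0586  0.3544]
yaw frac [ 0.0003 -0.0004  0.36  ] tilt frac after yaw [ 0.1324  0.0186 -0.    ]
```

The lifted weight is 5.4 N, as expected. Turn by 65° while moving towards the reader side, with smooth ramps.

step_arm --targets '[0,-0.02,0,0,0,0.007,0,0,-0.06,0,0,0,0.022,0,0,-0.11,0,0,0,0.043,0,0,-0.16,0,0,0,0.065,0,0.01,-0.22,0,0,0,0.09,0,0.02,-0.29,0,0,0,0.115,0,0.03,-0.36,0,0,0,0.14,0,0.04,-0.43,0,0,0,0.166,0,0.05,-0.5,0,0,0,0.191,0,0.06,-0.57,0,0,0,0.216,0,0.07,-0.63,0,0,0,0.241,0,0.08,-0.69,0,0,0,0.266,0,0.09,-0.75,0,0,0,0.292,0,0.1,-0.8,0,0,0,0.313,0,0.1,-0.84,0,0,0,0.331,0,0.1,-0.87,0,0,0,0.346,0,0.1,-0.89,0,0,0,0.356,0,0.1,-0.9,0,0,0,0.36,0,0.1,-0.9,0,0,0,0.36,0,0.1,-0.9,0,0,0,0.36,0]'

```text
time: 15.53
tool_pos: [0.5841, -0.0228, 0.3034]
tool_rot: [-0.069, 0.998, 0.0, -0.0]
contact_force: [1.1, -0.1, -4.7]
width: 0.008
grip_force: 50.0
```

```bash
python3 fin.py
```

```text
[ 0.5841 -0.0228  0.3034] [-0.1016  0.3284  1.2599  0.      1.5539 -1.811 ] [ 1.095  -0.129  -4.7377] 0.007998488684605596
tool y now [-0.1381  0.9904  0.0002] front [ 0.6149 -0.1838  0.1702] grip [ 0.617  -0.1987  0.2971] TCP final [ 0.616  -0.191   0.2797]
shift mm [ 0.0319 -0.1682 -0.0237] frac [ 0.2126 -1.1215 -0.1578] turn frac [0.1324 0.0184 0.0003]
yaw frac [-0.     -0.0002  0.0003] tilt frac after yaw [ 0.1324  0.0186 -0.    ]
```

step_arm --targets '[0,-0.01,0,0.003,0,0,0,0.01,-0.04,0,0.008,0.001,0,0,0.02,-0.08,0,0.016,0.002,0,0,0.04,-0.13,0,0.026,0.004,0,0,0.06,-0.18,0,0.037,0.005,0,0,0.08,-0.23,0,0.048,0.007,0,0,0.1,-0.29,0,0.06,0.008,0,0,0.12,-0.35,0,0.072,0.01,0,0,0.14,-0.4,0,0.084,0.012,0,0,0.16,-0.45,0,0.095,0.013,0,0,0.17,-0.5,0,0.105,0.015,0,0,0.18,-0.54,0,0.114,0.016,0,0,0.19,-0.57,0,0.122,0.017,0,0,0.2,-0.59,0,0.128,0.018,0,0,0.21,-0.6,0,0.131,0.0185,0,0,0.21,-0.6,0,0.132,0.0185,0,0,0.21,-0.6,0,0.132,0.0185,0,0,0.21,-0.6,0,0.132,0.0185,0,0]'

```text
time: 17.03
tool_pos: [0.6157, -0.1124, 0.3039]
tool_rot: [-0.068, 0.976, 0.207, -0.014]
contact_force: [-0.9, 0.0, -5.3]
width: 0.0073
grip_force: 50.0
```

```bash
python3 fin.py
```

```text
[ 0.6157 -0.1124  0.3039] [-0.3922  0.5437  1.0095  0.3674  1.7945 -2.0582] [-0.9001  0.0402 -5.328 ] 0.00726925514303156
tool y now [-0.1277  0.9048  0.4062] front [ 0.6149 -0.1838  0.1702] grip [ 0.617  -0.1987  0.2971] TCP final [ 0.616  -0.191   0.2797]
shift mm [ 0.0003 -0.0786 -0.0242] frac [ 0.002  -0.5237 -0.1614] turn frac [ 0.0005  0.0002 -0.0001]
yaw frac [-0.1319 -0.0184 -0.0002] tilt frac after yaw [ 0.1324  0.0186 -0.    ]
```

step_arm --targets '[0,-0.01,-0.005,0,0,0,0,0,-0.04,-0.015,0,0,0,0,0,-0.08,-0.025,0,0,0,0,0,-0.13,-0.04,0,0,0,0,0,-0.19,-0.06,0,0,0,0,0,-0.25,-0.075,0,0,0,0,0,-0.31,-0.09,0,0,0,0,0,-0.37,-0.105,0,0,0,0,0,-0.42,-0.12,0,0,0,0,0,-0.46,-0.13,0,0,0,0,0,-0.49,-0.14,0,0,0,0,0,-0.51,-0.145,0,0,0,0,0,-0.52,-0.15,0,0,0,0,0,-0.53,-0.15,0,0,0,0,0,-0.53,-0.15,0,0,0,0,0,-0.53,-0.15,0,0,0,0,0,-0.53,-0.15,0,0,0,0]'

```text
time: 18.45
tool_pos: [0.6157, -0.1921, 0.2814]
tool_rot: [-0.068, 0.976, 0.207, -0.014]
contact_force: [-0.8, -0.4, -5.1]
width: 0.0075
grip_force: 50.0
```

```bash
python3 fin.py .0165; cat > ck.py <<'E'
# check rack in hand with fixed cameras: knob (dark), against predicted pose from the tool
from h import *
np.set_printoptions(precision=4,suppress=True)
s=state();Rt=R.from_quat(s['tool_rot']).as_matrix()
x,z=Rt[:,1],-Rt[:,2];y=np.cross(z,x); O=s['tool_pos']-.1695*z-.004*x
P=lambda a,b,c:O+a*x+b*y+c*z
for n in('top','side'):
    m=cam(n);im=get_image(n);cv2.imwrite(f'pics/ck{n}.png',im)
    p=proj(m,P(-.04,0,.143)); q=proj(m,P(-.04,0,.158)); h=14
    x0,y0=(p-h).astype(int); g=im[y0:y0+2*h,x0:x0+2*h].max(2); mk=(g<60).astype(np.uint8)
    nn,l,st,ce=cv2.connectedComponentsWithStats(mk)
    print(n,'knob pred',p,'top',q,[(st[i].tolist(),ce[i]+[x0,y0]) for i in range(1,nn) if st[i,4]>8])
    for c in [(-.03,.042,.124),(-.03,-.042,.124),(.045,.042,.0),(-.034,0,.064)]: print('   ',c,proj(m,P(*c)))
E
python3 ck.py
```

```text
[ 0.6157 -0.1921  0.2814] [-0.4976  0.6307  0.9272  0.3447  1.827  -2.1613] [-0.8231 -0.4139 -5.1397] 0.007518306036258193
tool y now [-0.1275  0.9047  0.4065] front [ 0.6149 -0.1838  0.1702] grip [ 0.617  -0.1987  0.2971] TCP final [ 0.6161 -0.192   0.282 ]
shift mm [0.0004 0.0001 0.0006] frac [0.0027 0.0009 0.0039] turn frac [ 0.0004  0.0002 -0.0001]
yaw frac [-0.132  -0.0184 -0.0001] tilt frac after yaw [ 0.1324  0.0186 -0.    ]
top knob pred [389.5628 222.0936] top [392.3018 220.9807] [([1, 0, 27, 28, 536], array([390.6437, 219.0541]))]
    (-0.03, 0.042, 0.124) [385.3906 238.4909]
    (-0.03, -0.042, 0.124) [380.7659 209.0115]
    (0.045, 0.042, 0.0) [342.2382 247.948 ]
    (-0.034, 0, 0.064) [374.0661 227.7937]
side knob pred [341.4098 166.152 ] top [342.1648 160.039 ] [([12, 8, 7, 11, 56], array([342.1786, 164.6786])), ([0, 20, 15, 2, 16], array([334.125, 172.375]))]
    (-0.03, 0.042, 0.124) [355.7332 175.0053]
    (-0.03, -0.042, 0.124) [323.0648 171.894 ]
    (0.045, 0.042, 0.0) [340.1004 225.4317]
    (-0.034, 0, 0.064) [336.7025 198.0747]
```

The side view puts the knob within about 1.5 px (2 mm or so) of the prediction, and the held pose matches the target within 1 mm. I'll let it settle, then hand in.

step_arm --targets '[0,0,0,0,0,0,0,0,0,0,0,0,0,0,0,0,0,0,0,0,0,0,0,0,0,0,0,0,0,0,0,0,0,0,0]'

```text
time: 18.97
tool_pos: [0.6156, -0.1924, 0.2812]
tool_rot: [-0.068, 0.976, 0.207, -0.014]
contact_force: [0.5, 0.3, -4.6]
width: 0.0072
grip_force: 50.0
```

```bash
python3 -c "
from cell import *
s=state();print(s['time'],abs(s['qd']).max(),s['tool_pos'],s['width'],s['grip_force'],s['contact_force'])
print(finish_job())"
```

```text
18.9667 0.0015877730369695802 [ 0.61564153 -0.19240989  0.28118241] 0.007247495744030082 49.99838411808014 [ 0.51657259  0.25669941 -4.55078365]
the job is handed in; nothing more can be done
None
```

Job handed in at about 19 s with no verdict returned: the long rod is home in the rack, and the rack is held steady at 50 N in front of the reader window, within about 1 mm of the 150 mm target pose computed from my camera measurements.

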